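# Hold the articulator's upper bow at its hinge, ready for the pin

## Task

Pick up the loose upper bow of the dental articulator by its blue thumb plate and lower its hinge knuckle between the two knuckles of the lower frame until the holes line up, so that the hinge pin could be pushed straight through. Finish holding the bow there, level and still, tail over the frame's base, without pressing hard; do not let go, and leave the pin, the plaster cast and the steel puck where they are.

Things in the scene. Friction and masses are not known exactly. Their poses are not given: they have to be found in the camera images.
- bow: Loose aluminium upper bow, 151 mm long, lying flat, about 0.25 kg (may differ by a third). Origin: centre of its knuckle's hole, at rest 9 mm above the bench; z up, y along the hole, x from tail to knuckle. Knuckle: tube along y, 18 mm diameter, 24 wide, edges bevelled 3 mm, hole 9 mm. Flat arm (z 0 to 7 mm, 18 wide at the knuckle, 34 from x = -29 mm) runs to a 74 mm wide crossbar at x = -135 mm.
- frame_hinge (a point): Middle of the hinge axis between the fixed frame's two knuckles, 100 mm above the bench; y along the axis, z up, base and plaster cast at -x. The bow is in place when its origin and axes coincide with these. Gap between the knuckles 30 mm, open above, with a brass 45 degree V saddle below: an 18 mm knuckle resting in it is in line with the holes. The saddle does not keep the bow level.
- pin: The steel hinge pin, 5 mm in diameter, 70 mm long, 10 mm head, standing upright in the orange stand beyond the frame; origin at its foot. Leave it.
- stand: Fixed orange pin stand, 50 x 70 x 25 mm; origin under its centre.
- cast: Bystander: loose white plaster cast with an arch of teeth, 50 x 56 x 27 mm; origin under its centre. Leave it.
- puck: Bystander: loose stepped steel scanning puck, 60 mm in diameter, 48 mm high; origin under its centre. Leave it.
- frame: Fixed grey lower frame; origin on the bench straight below the hinge axis, axes as frame_hinge. Base 175 x 100 x 10 mm, from x = -150 to 25 mm. Two posts (24 mm long in x, 14 wide in y, outer faces 58 mm apart) carry knuckles 24 mm across with 9 mm holes, tops 112 mm above the bench. A fixed white plaster cast, 46 mm high at most, stands on the base at x = -78 mm.
- bow_grip (a point): Grip point on the bow's blue upright thumb plate: 75 mm behind the hole's centre (bow x = -75 mm) and 29 mm above it, axes as the bow's. The plate is centred here, 12 mm thick along x, 44 mm wide along y, from 22 mm below to 12 mm above this point. The bow balances near here. Below the arm is a dark disc, 44 mm across, down to 38 mm below this point.
Things that resemble listed ones, but are neither listed nor needed, are in the scene too. There is more than one size of the bow; the job needs the largest.

How it is judged (in metres and radians):
On the way:
1. the bow is held in the fingers, lifted well clear of the bench (height (world z) of bow above 0.06 m and contact force between the fingers and bow above 1 N), for 0.2 s.
At the end, for the whole second after the job is handed in: The bow's hole is in line with the frame's (within 3 mm in height and fore-and-aft, 5 mm along the axis, 0.12 rad), the bow level within 0.14 rad, tail over the base, still (under 0.02 m/s), gripped in the fingers (over 1 N) and pressed on the frame with less than 25 N (x of bow in the frame of frame_hinge between -0.003 and 0.003 m and z of bow in the frame of frame_hinge between -0.003 and 0.003 m and y of bow in the frame of frame_hinge between -0.005 and 0.005 m and x of bow_grip in the frame of frame_hinge below -0.06 m and angle between the y axis of bow and the y axis of frame_hinge, either way round below 0.12 rad and angle between bow's own z axis and vertical below 0.14 rad and contact force between the fingers and bow above 1 N and contact force between bow and frame below 25 N and linear speed of bow below 0.02 m/s); the arm keeps its last pose, push and grip.
It fails at once if the pin is disturbed (moved over 20 mm) (distance of pin from where it was at the start of the episode above 0.02 m).
It fails at once if the plaster cast is disturbed (moved over 20 mm) (distance of cast from where it was at the start of the episode above 0.02 m).
It fails at once if the steel puck is disturbed (moved over 20 mm) (distance of puck from where it was at the start of the episode above 0.02 m).
It also fails if it takes over 48 s, if anything falls off the work surface, if the arm or the gripper's body presses on something with over 40 N, if the wrist force passes 120 N, or if a joint passes its speed limit or range.

## Robot

A 6-joint arm with a two-finger parallel gripper is mounted at the origin on the work surface. World frame = base frame: x ahead of the robot, y to its left, z up, the work surface at z = 0. Lengths are in m, angles in degrees, forces in N, time in s.
With the tool pointing down it reaches from about 0.4 to 0.825 m from the base axis. Payload 7 kg.
Tool frame: the origin (TCP) lies midway between the tips of the shut fingers; the grasp point (between the pads) lies 19 mm behind it (ctrl.hold_point_z is the distance from the TCP to the grasp point, in m); z points along the fingers, x is the direction in which the jaws open and shut, and the axes are right-handed (so a half turn about z gives the same grasp; the last joint's range is limited). The gripper opens to 88 mm and grips with 3 to 60 N. Pads are 19 mm wide; open, the fingers measure 130 mm over their backs; the gripper's body (78 mm by 193 mm) begins 47 mm behind the grasp point.
Start: joints at [80.22, 20.546, 0.682, 0, -70.136, -16.507], TCP at [0.299, 0.605, 0.227] pointing down, gripper open.
Joint ranges: [-176.03, 176.03], [-82.01, 121.73], [-58.28, 71.71], [-173.87, 95.51], [-174.79, -0.11], [-173.66, 173.66]. Speed limits (degrees/s): [136.94, 136.94, 172.46, 180, 180, 180].

## Interface

Orientations are given as [roll, pitch, yaw] about the fixed x, y, z axes, in that order (R = Rz(yaw) Ry(pitch) Rx(roll)).
In Python, from plant import ctrl gives the robot as it stands.
- The arm moves only by the tool apply_moves, never from a script. Its argument "motion" is a list of rows, each a list of 2 entries, a list of its own where there are three numbers: the shift along the world's x, y, z in cm, then the turn about the world's z in degrees. In form: [[[tx, ty, tz], roll], ...]. A call has 1 to 10 rows; each row is the pose to reach, as a shift and turn from the pose commanded when the call began; what a row does not reach only later rows make up. A row lasts 1/10 s, in which the tool goes at most 50 mm and 8.59 degrees, less where a joint would pass 70% of its speed; a pose out of reach is approached as far as the arm can. A call with a gripper value outside its range is refused whole. "hand" is the finger opening in cm, from 0 to 8.76, set as the call begins (left out, the last holds). The fingers move at their own pace and stop on an object; the grip force is fixed at half the most. Time passes only in rows, so rows that repeat a pose let the fingers close. It gives the time, the measured TCP pose, the force and the opening at its end, in the units of the state.
- ctrl.get_obs(): the state, without advancing time (a new reading comes with each control period).
- ctrl.snapshot(name): name is "scene" or "top"; returns (picture, depth): 400x640x3 uint8, blue, green, red; 400x640 float32, m along the optical axis (not along the pixel's ray), 0 where there is no reading.
- ctrl.camera_model(name): a dict with "fx", "fy", "cx", "cy" (pixels), "k1" (the pictures are not rectified: a ray, as slopes to the right and down, at radius r is drawn at 1 + k1 r^2 times it, then the intrinsics apply), "cam_to_world" (4x4, takes a point from camera to world coordinates). Camera axes: x right, y down, z forward; pixel columns grow to the right and rows downward; lengths in m; the calibration is good to about 2 mm. A picture is of the moment at which its call begins. camera_model takes no time and is no camera call.
- ctrl.close_job(): hands the job in, once; it reports no verdict.
The state is a dict: "clock": time; "joint_pos": joint angles; "qvel": joint speeds; "tau": joint torques, N m; "tool_pos": TCP position; "orientation": TCP orientation; "force": force on the tool from outside, world axes, zero at the start; "moment": the same for the moment, N m; "opening": finger opening in m.
Only numpy, scipy, OpenCV 4.12 (cv2) and the standard library are available. Lean on these libraries where they do the work, as an engineer would, in place of code of your own. Each camera call takes 0.05 s, during which the arm holds its last target.

## Working session

There is one attempt and no reset: what is moved stays moved. The work goes in short steps, Python scripts to look and compute and a tool call to move; the robot and the scene stay as the last step left them, time stands still between calls to the robot, and variables do not carry over. Pictures are saved under pics/ and viewed, and the job is handed in when it is done.

Besides the shell and the picture viewer there is one more tool, called after "Emit:" as name([rows], argument=value, ...), one row to a line, values as JSON. apply_moves: Moves the arm, as the interface text tells. Its arguments: {"type":"object","properties":{"motion":{"type":"array"},"hand":{"type":"number"}},"required":["motion"]}

```bash
ls; mkdir -p pics
cat > h.py <<'E'
import numpy as np, cv2
from plant import ctrl
def grab(n,tag):
    p,d=ctrl.snapshot(n); cv2.imwrite(f'pics/{tag}.png',p); np.savez(f'pics/{tag}.npz',p=p,d=d); return p,d
def rays(n,uv):
    m=ctrl.camera_model(n); uv=np.atleast_2d(uv).astype(float)
    xd=(uv-[m['cx'],m['cy']])/[m['fx'],m['fy']]
    x=xd.copy()
    for _ in range(30): x=xd/(1+m['k1']*(x**2).sum(1,keepdims=True))
    return x,np.array(m['cam_to_world'])
def plane(n,uv,z):
    x,T=rays(n,uv); d=np.c_[x,np.ones(len(x))]@T[:3,:3].T; o=T[:3,3]
    return o+d*((z-o[2])/d[:,2])[:,None]
def pts(n,uv,dep):
    x,T=rays(n,uv); return (np.c_[x,np.ones(len(x))]*np.asarray(dep)[:,None])@T[:3,:3].T+T[:3,3]
def cloud(n,d):
    v,u=np.nonzero(d>0); return np.c_[u,v],pts(n,np.c_[u,v],d[v,u])
E
python3 - <<'E'
from h import *
for n in('scene','top'):
    grab(n,n+'0'); m=ctrl.camera_model(n); print({k:np.round(v,3) for k,v in m.items()})
print(ctrl.get_obs())
E
```

```text
pics
{'fx': np.float64(416.945), 'fy': np.float64(416.945), 'cx': np.float64(314.179), 'cy': np.float64(198.146), 'k1': np.float64(-0.012), 'cam_to_world': array([[ 0.748,  0.386, -0.54 ,  1.269],
       [ 0.663, -0.45 ,  0.598, -0.716],
       [-0.012, -0.806, -0.592,  0.775],
       [ 0.   ,  0.   ,  0.   ,  1.   ]])}
{'fx': np.float64(414.144), 'fy': np.float64(414.144), 'cx': np.float64(321.615), 'cy': np.float64(196.895), 'k1': np.float64(0.006), 'cam_to_world': array([[ 2.000e-03, -9.970e-01,  8.200e-02,  5.360e-01],
       [-1.000e+00, -1.000e-03,  1.000e-02, -8.000e-03],
       [-9.000e-03, -8.200e-02, -9.970e-01,  1.215e+00],
       [ 0.000e+00,  0.000e+00,  0.000e+00,  1.000e+00]])}
{'clock': 0.1, 'joint_pos': array([ 8.02183641e+01,  2.05884079e+01,  6.40384499e-01, -1.64982712e-02,
       -7.01336904e+01, -1.65066169e+01]), 'qvel': array([-0.1168092 , -0.12665087,  0.06304555,  0.03451802,  0.05743106,
       -0.09866886]), 'tau': array([-1.00584268e-03, -5.84162629e+01,  2.93749255e+01,  7.01528192e+00,
        1.01769750e-02, -5.30479656e-05]), 'tool_pos': array([0.29879481, 0.60481032, 0.22571844]), 'orientation': array([-1.79991652e+02, -8.27532367e-02, -1.16293876e+02]), 'force': array([ 0.28870365, -0.94039787,  0.73753026]), 'moment': array([-0.00805148,  0.03251901, -0.02834471]), 'opening': 0.08727382240950468}
```

View pics/scene0.png

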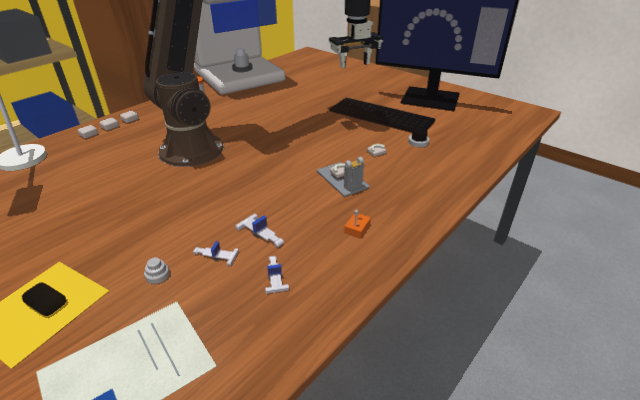

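View pics/top0.png

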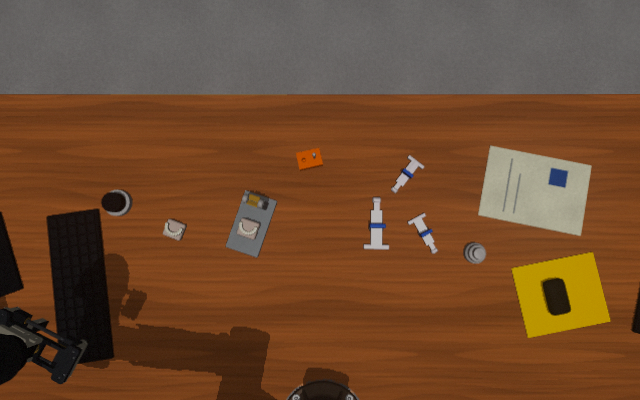

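The top view shows three bows. The largest is at (376,225), with its knuckle at (377,201) and crossbar at (376,247). The frame is at (252,223) with its hinge near (257,199), the stand is at (310,159), the cast at (174,230) and the puck at (475,253). Next I'll zoom in to measure.

Run:
```python
from h import *
p=np.load('pics/top0.npz')['p']
a=cv2.resize(p[180:270,215:290],None,fx=6,fy=6,interpolation=cv2.INTER_CUBIC)
b=cv2.resize(p[185:260,345:410],None,fx=6,fy=6,interpolation=cv2.INTER_CUBIC)
c=np.zeros((540,850,3),np.uint8); c[:a.shape[0],:450]=a; c[:450,455:845]=b
cv2.imwrite('pics/z1.png',cv2.resize(c,None,fx=.94,fy=.94))
d=np.load('pics/top0.npz')['d']
hsv=cv2.cvtColor(p,cv2.COLOR_BGR2HSV)
# blue plates
m=cv2.inRange(hsv,(105,120,40),(130,255,255))
n,l,s,ce=cv2.connectedComponentsWithStats(m)
for i in range(1,n):
    if s[i,4]>15:
        v,u=np.nonzero(l==i); P=pts('top',np.c_[u,v],d[v,u]); print('blue',s[i],ce[i],np.median(P,0).round(4),P.min(0).round(3),P.max(0).round(3))
uv,P=cloud('top',d)
w=cv2.inRange(hsv,(0,0,120),(180,60,255))
n,l,s,ce=cv2.connectedComponentsWithStats(w)
for i in range(1,n):
    if s[i,4]>30:
        v,u=np.nonzero(l==i); P2=pts('top',np.c_[u,v],d[v,u]); print('white',s[i],ce[i].round(1),P2.min(0).round(3),P2.max(0).round(3))
# frame top knuckles
r=(uv[:,0]>220)&(uv[:,0]<285)&(uv[:,1]>180)&(uv[:,1]<262)
q=P[r]; k=q[q[:,2]>.095]; print('knuck',len(k),k.round(3).tolist()[:80])
t=P[(abs(P[:,0]-.5)<.2)&(abs(P[:,1]+.1)<.1)];print('bench z',np.median(t[:,2]))
```

```text
blue [403 169  10   8  36] [407.52777778 172.69444444] [ 0.7025 -0.2405  0.0381] [ 0.536 -0.254  0.03 ] [ 0.714 -0.008  1.215]
blue [549 169  18  18 252] [557.67857143 177.29761905] [ 0.6958 -0.6877  0.001 ] [ 0.669 -0.715 -0.007] [ 0.72  -0.662  0.007]
blue [370 224  16   4  62] [377.25806452 225.5       ] [ 0.5525 -0.152   0.0496] [ 0.548 -0.174  0.033] [ 0.557 -0.132  0.055]
blue [421 229  11   8  37] [425.91891892 232.59459459] [ 0.5318 -0.2909  0.0386] [ 0.523 -0.305  0.014] [ 0.543 -0.276  0.043]
white [ 479  146  112   89 6999] [533.9 190.6] [ 0.53  -0.785 -0.008] [ 0.789 -0.008  1.215]
white [406 155  18  19 154] [413.1 164.7] [ 0.705 -0.293 -0.   ] [ 0.76  -0.238  0.038]
white [391 173  18  20 146] [399.8 182.1] [ 0.536 -0.248 -0.003] [ 0.706 -0.008  1.215]
white [108 190  21  26  80] [121.8 206.1] [ 0.536 -0.008 -0.002] [0.655 0.629 1.215]
white [371 198  11  25 221] [376.2 211.5] [ 0.563 -0.168  0.011] [ 0.632 -0.139  0.022]
white [408 213  19  20 175] [418.6 222.5] [ 0.535 -0.298  0.   ] [ 0.589 -0.008  1.215]
white [237 219  22  20 290] [247.2 228.5] [ 0.517 -0.008  0.02
[... 1524 characters left out ...]
6, 0.097], [0.628, 0.184, 0.096], [0.628, 0.18, 0.103], [0.628, 0.178, 0.1], [0.628, 0.175, 0.101], [0.628, 0.172, 0.103], [0.624, 0.216, 0.112], [0.625, 0.214, 0.109], [0.624, 0.211, 0.112], [0.624, 0.207, 0.114], [0.625, 0.205, 0.11], [0.626, 0.206, 0.095], [0.626, 0.192, 0.095], [0.626, 0.189, 0.095], [0.626, 0.184, 0.098], [0.626, 0.181, 0.097], [0.625, 0.178, 0.099], [0.625, 0.175, 0.102], [0.625, 0.172, 0.1], [0.622, 0.216, 0.111], [0.622, 0.213, 0.113], [0.622, 0.21, 0.112], [0.622, 0.208, 0.112], [0.622, 0.205, 0.113], [0.623, 0.189, 0.096], [0.623, 0.176, 0.095], [0.622, 0.171, 0.106], [0.622, 0.169, 0.105], [0.622, 0.166, 0.106], [0.622, 0.164, 0.103]]
bench z 0.0006760083940751116
```

View pics/z1.png

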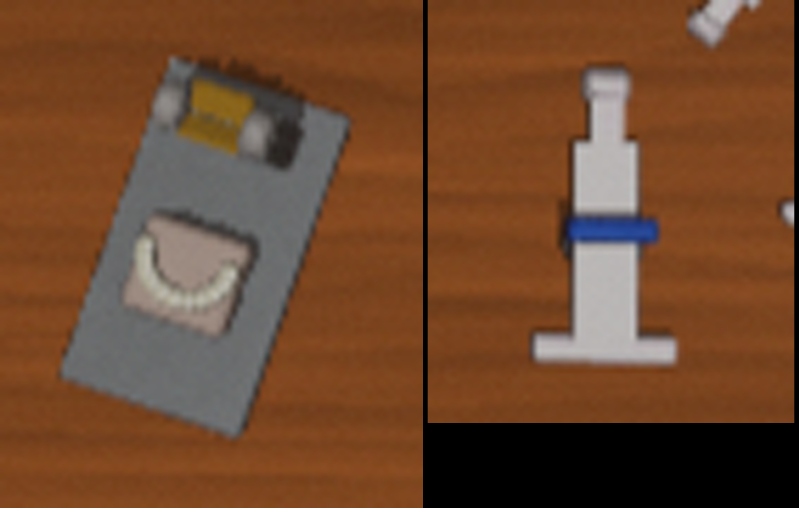

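Run:
```python
from h import *
z=np.load('pics/top0.npz');p=z['p'];d=z['d']
hsv=cv2.cvtColor(p,cv2.COLOR_BGR2HSV)
sub=np.zeros(p.shape[:2],np.uint8);sub[180:265,220:285]=1
m=cv2.inRange(hsv,(0,0,0),(180,110,255))*sub
# frame base: non-wood via depth & colour
uv,P=cloud('top',d)
m2=cv2.inRange(hsv,(80,10,60),(130,110,255))*sub
v,u=np.nonzero(m2); 
c=np.array([[170,58],[350,118],[240,438],[60,377]])/5.64+[215,180]-.4
C=plane('top',c,.010);print('hand corners',C.round(4).tolist())
cs,_=cv2.findContours(m,cv2.RETR_EXTERNAL,cv2.CHAIN_APPROX_NONE); cm=max(cs,key=cv2.contourArea)
r=cv2.minAreaRect(cm);B=plane('top',cv2.boxPoints(r),.010);print('box',B.round(4).tolist(),[np.linalg.norm(B[i]-B[i-1]).round(4) for i in range(4)])
for X in(C,B):
    s=X[np.argsort(-X[:,0])]; f=s[:2].mean(0);b=s[2:].mean(0);e=f-b;yaw=np.degrees(np.arctan2(e[1],e[0]));o=f-.025*e/np.linalg.norm(e);print('yaw',yaw,'hinge',o,np.linalg.norm(e))
# knuckle tops from depth
r=(uv[:,0]>220)&(uv[:,0]<285)&(uv[:,1]>180)&(uv[:,1]<262)
k=P[r&(P[:,2]>.1035)]
lab=np.array(k[:,1]>0.19)
for a in(0,1):
    g=k[lab==a];print('kn',len(g),np.median(g,0).round(4),g.min(0).round(3),g.max(0).round(3), ((g.min(0)+g.max(0))/2).round(4))
# bow
sub=np.zeros(p.shape[:2],np.uint8);sub[192:256,358:395]=1
m=((hsv[...,1]<90)&(hsv[...,2]>110)).astype(np.uint8)*sub
n,l,s,ce=cv2.connectedComponentsWithStats(m)
for row in range(195,253):
    u=np.nonzero(m[row])[0]
    if len(u): 
        q=plane('top',[[u.min()-.5,row],[u.max()+.5,row]],.016);print(row,u.min(),u.max(),q[:,:2].round(4).tolist(),round((q[1,1]+q[0,1])/2,4),'blue' if 0 else '')
```

```text
hand corners [[0.6564, 0.229, 0.01], [0.6253, 0.1351, 0.01], [0.4609, 0.1897, 0.01], [0.4918, 0.2827, 0.01]]
box [[0.4916, 0.2841, 0.01], [0.6583, 0.2291, 0.01], [0.6252, 0.1335, 0.01], [0.4593, 0.1895, 0.01]] [np.float64(0.1), np.float64(0.1756), np.float64(0.1012), np.float64(0.1751)]
yaw -18.21480285557138 hinge [0.61708553 0.18985959 0.01      ] 0.17315543576027193
yaw -18.45000232130341 hinge [0.61803421 0.18922204 0.01      ] 0.1753393302921851
kn 41 [0.6114 0.1685 0.1102] [0.601 0.16  0.104] [0.622 0.177 0.118] [0.6115 0.1686 0.1112]
kn 44 [0.6269 0.2105 0.1102] [0.614 0.193 0.104] [0.636 0.217 0.114] [0.625  0.2054 0.109 ]
198 373 380 [[0.6325, -0.1438], [0.6325, -0.1669]] -0.1554 
199 373 380 [[0.6296, -0.1438], [0.6296, -0.1669]] -0.1553 
200 373 380 [[0.6267, -0.1437], [0.6267, -0.1669]] -0.1553 
201 373 380 [[0.6238, -0.1437], [0.6238, -0.1669]] -0.1553 
202 374 380 [[0.6209, -0.1466], [0.6209, -0.1668]] -0.1567 
203 374 379 [[0.618, -0.1465], [0.618, -0.1639]] -0.1552 
204 374 379 [[0.6151, -0.1465], [0.6151, -0.1639]] -0.1552 
205 374 379 [[0.6122, -0.1465], [0.6122, -0
[... 1632 characters left out ...]
1 [[0.5171, -0.1371], [0.5171, -0.1687]] -0.1529 
239 371 381 [[0.5142, -0.1371], [0.5143, -0.1686]] -0.1528 
240 371 381 [[0.5113, -0.137], [0.5114, -0.1686]] -0.1528 
241 371 381 [[0.5085, -0.137], [0.5085, -0.1686]] -0.1528 
242 371 381 [[0.5056, -0.137], [0.5057, -0.1686]] -0.1528 
243 371 381 [[0.5027, -0.137], [0.5028, -0.1685]] -0.1527 
244 364 381 [[0.4998, -0.1168], [0.5, -0.1685]] -0.1427 
245 364 388 [[0.497, -0.1168], [0.4972, -0.1885]] -0.1527 
246 364 388 [[0.4941, -0.1168], [0.4943, -0.1885]] -0.1527 
247 364 388 [[0.4913, -0.1168], [0.4915, -0.1885]] -0.1526 
248 364 388 [[0.4884, -0.1168], [0.4886, -0.1884]] -0.1526 
249 374 388 [[0.4856, -0.1454], [0.4858, -0.1884]] -0.1669
```

The bow's grip point is at about (0.5525, -0.1537, 0.038), yaw about -1.4°. The length check puts the hole at x ≈ 0.6275. The hinge is at about (0.618, 0.189, 0.100), yaw about -18.4°, and the base and knuckle measurements agree. I'll move above the plate now.

Emit:
apply_moves([
  [[1.3, -3.8, 0], -6],
  [[2.6, -7.6, 0], -12],
  [[3.9, -11.4, 0], -18],
  [[5.2, -15.2, 0], -24],
  [[6.5, -19, 0], -30],
  [[7.8, -22.8, 0], -36],
  [[9.1, -26.6, 0], -42],
  [[10.4, -30.4, 0], -48],
  [[11.7, -34.2, 0], -54],
  [[13, -38, 0], -60],
], hand=8)

```text
clock: 1.1
tool_pos: [0.429, 0.2235, 0.2265]
orientation: [180.0, -0.0, -176.5]
force: [0.9, 0.5, 0.6]
opening: 0.0801
```

Emit:
apply_moves([
  [[1.3, -3.8, 0], -3],
  [[2.6, -7.6, 0], -5],
  [[3.9, -11.4, 0], -5],
  [[5.2, -15.2, 0], -5],
  [[6.5, -19, 0], -5],
  [[7.8, -22.8, 0], -5],
  [[9.1, -26.6, 0], -5],
  [[10.4, -30.4, 0], -5],
  [[11.7, -34.2, 0], -5],
  [[12.2, -37.7, 0], -5],
])

```text
clock: 2.1
tool_pos: [0.5514, -0.1537, 0.226]
orientation: [-180.0, -0.0, 178.7]
force: [0.6, 0.6, -0.1]
opening: 0.0799
```

Emit:
apply_moves([
  [[0, 0, 0], 0],
  [[0, 0, 0], 0],
  [[0, 0, 0], 0],
])

```text
clock: 2.4
tool_pos: [0.5507, -0.1514, 0.2263]
orientation: [180.0, -0.0, 178.7]
force: [0.2, 1.0, -0.3]
opening: 0.0799
```

Emit:
apply_moves([
  [[0.2, -0.2, -3], 0],
  [[0.2, -0.2, -6], 0],
  [[0.2, -0.2, -9], 0],
  [[0.2, -0.2, -12], 0],
  [[0.2, -0.2, -14], 0],
  [[0.2, -0.2, -14], 0],
])

```text
clock: 3.0
tool_pos: [0.5509, -0.1526, 0.084]
orientation: [180.0, -0.3, 178.8]
force: [-0.3, 0.4, 0.8]
opening: 0.08
```

Run:
```python
from h import *
p,d=grab('scene','s1')
cv2.imwrite('pics/s1z.png',cv2.resize(p[150:310,180:340],None,fx=3.7,fy=3.7,interpolation=cv2.INTER_CUBIC))
```

```text
(no output)
```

View pics/s1z.png

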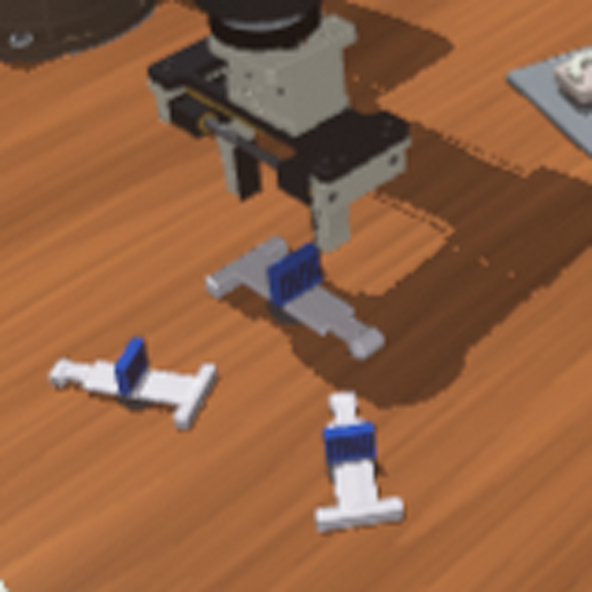

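The zoomed view shows the gripper straddling the big bow's blue plate, jaws along its length, centred as expected. I'll go down and close.

Emit:
apply_moves([
  [[0, 0, -1.5], 0],
  [[0, 0, -3], 0],
  [[0, 0, -4.5], 0],
  [[0, 0, -5.5], 0],
  [[0, 0, -6.1], 0],
  [[0, 0, -6.1], 0],
  [[0, 0, -6.1], 0],
  [[0, 0, -6.1], 0],
])

```text
clock: 3.85
tool_pos: [0.5535, -0.1538, 0.0263]
orientation: [-180.0, 0.1, 178.7]
force: [0.8, -0.8, -0.3]
opening: 0.0802
```

Emit:
apply_moves([
  [[0, 0, 0], 0],
  [[0, 0, 0], 0],
  [[0, 0, 0], 0],
  [[0, 0, 0], 0],
  [[0, 0, 0], 0],
  [[0, 0, 0], 0],
  [[0, 0, 0], 0],
  [[0, 0, 0], 0],
  [[0, 0, 0], 0],
  [[0, 0, 0], 0],
], hand=0.5)

```text
clock: 4.85
tool_pos: [0.5532, -0.1538, 0.0256]
orientation: [-180.0, 0.0, 178.7]
force: [0.7, -0.5, -1.0]
opening: 0.0115
```

Emit:
apply_moves([
  [[0, 0, 0.5], 0],
  [[0, 0, 1.2], 0],
  [[0, 0, 2.5], 0],
  [[0, 0, 4.5], 0],
  [[0, 0, 7], 0],
  [[0, 0, 10], 0],
  [[0, 0, 13], 0],
  [[0, 0, 15.5], 0],
  [[0, 0, 16.4], 0],
  [[0, 0, 16.4], 0],
])

```text
clock: 5.85
tool_pos: [0.5535, -0.1538, 0.1913]
orientation: [180.0, 0.2, 178.7]
force: [1.0, -0.2, -4.6]
opening: 0.0116
```

Run:
```python
from h import *
o=ctrl.get_obs();print(o['tool_pos'],o['orientation'],o['force'],o['moment'],o['opening'])
p,d=grab('scene','s2');q,e=grab('top','t2')
a=cv2.resize(p[120:280,200:340],(525,600),interpolation=cv2.INTER_CUBIC)
cv2.imwrite('pics/s2z.png',a)
cv2.imwrite('pics/t2z.png',cv2.resize(q[160:280,320:440],(600,600),interpolation=cv2.INTER_CUBIC))
```

```text
[ 0.55349996 -0.15377581  0.19128745] [179.98139004   0.1817166  178.71028245] [ 1.00873207 -0.16446124 -4.56088541] [ 0.0989436  -0.01219005  0.01325994] 0.01156708907424981
```

View pics/s2z.png

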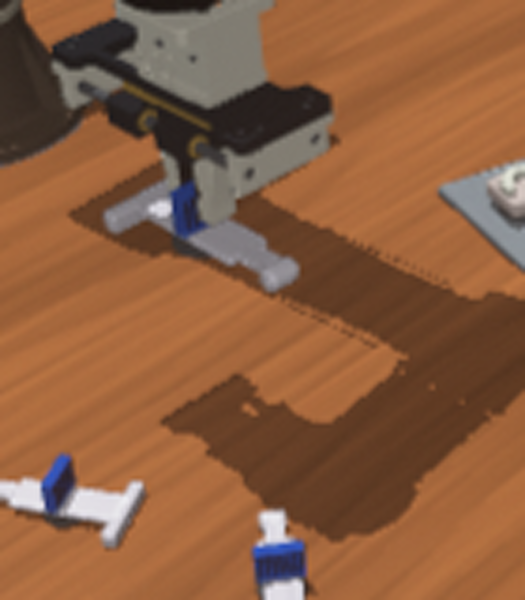

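View pics/t2z.png

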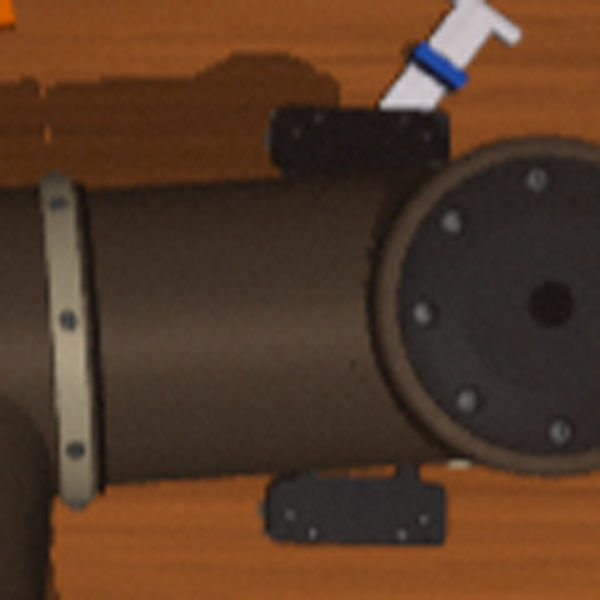

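The bow is lifted and looks level. The arm blocks the top view, so I'll check the level and the in-hand offset from the scene camera's depth.

```bash
cat >> h.py <<'E'
def bowcheck(tag,yaw):
    z=np.load(f'pics/{tag}.npz');p=z['p'];uv,P=cloud('scene',z['d'])
    o=ctrl.get_obs()['tool_pos']; c,s=np.cos(np.radians(yaw)),np.sin(np.radians(yaw))
    D=P-o; L=np.c_[D[:,0]*c+D[:,1]*s,-D[:,0]*s+D[:,1]*c,D[:,2]]
    k=(L[:,0]>-.09)&(L[:,0]<.10)&(abs(L[:,1])<.06)&(abs(L[:,2]+.012)<.03)
    return uv[k],P[k],L[k],p
E
python3 - <<'E'
from h import *
uv,P,L,p=bowcheck('s2',-1.4)
hsv=cv2.cvtColor(p,cv2.COLOR_BGR2HSV)[uv[:,1],uv[:,0]]
ok=hsv[:,1]<70
for lo in np.arange(-.09,.1,.01):
    k=(L[:,0]>=lo)&(L[:,0]<lo+.01)&ok
    if k.sum()>2:
        l=L[k];t=np.percentile(l[:,2],90);print(round(lo,3),k.sum(),'ztop',t.round(4),'med',np.median(l[:,2]).round(4),'y',np.percentile(l[:,1],[2,98]).round(4))
print('max x',np.sort(L[ok][:,0])[-10:].round(4))
E
```

```text
-0.07 13 ztop -0.0089 med -0.0102 y [-0.0374  0.0159]
-0.06 56 ztop -0.0078 med -0.0096 y [-0.0386  0.0119]
-0.05 43 ztop -0.0078 med -0.0102 y [-0.0391  0.0052]
-0.04 17 ztop -0.0075 med -0.009 y [-0.0183 -0.0003]
-0.03 13 ztop -0.0081 med -0.0089 y [-0.0184 -0.0077]
-0.02 10 ztop 0.0089 med -0.0085 y [-0.0187 -0.0114]
-0.01 8 ztop -0.0131 med -0.0161 y [-0.0228 -0.0158]
-0.0 28 ztop 0.0102 med -0.0105 y [-0.023   0.0061]
0.01 45 ztop 0.0107 med -0.0081 y [-0.0192  0.0109]
0.02 71 ztop 0.0145 med 0.0036 y [-0.0179  0.0134]
0.03 32 ztop -0.0071 med -0.0086 y [-0.0192  0.0154]
0.04 36 ztop -0.0075 med -0.0088 y [-0.0183  0.0129]
0.05 21 ztop -0.0075 med -0.0085 y [-0.0114  0.0069]
0.06 26 ztop -0.0071 med -0.0089 y [-0.0112  0.0075]
0.07 25 ztop -0.0067 med -0.0082 y [-0.0125  0.0067]
0.08 43 ztop -0.0072 med -0.0115 y [-0.0136  0.0086]
max x [0.0872 0.0873 0.0873 0.0874 0.0874 0.0874 0.0876 0.0879 0.088  0.0884]
```

Emit:
apply_moves([
  [[0, 1, 0], 0],
  [[0, 3, 0], -1],
  [[0, 6, 0], -3],
  [[-0.1, 9, 0], -5],
  [[-0.2, 12, 0], -7],
  [[-0.3, 15, 0], -9],
  [[-0.4, 18, 0], -11],
  [[-0.5, 21, 0], -13],
  [[-0.6, 24, 0], -15],
  [[-0.7, 27, 0], -17],
])

```text
clock: 6.95
tool_pos: [0.5449, 0.1176, 0.1881]
orientation: [-179.9, -0.1, 161.6]
force: [0.6, 0.0, -3.5]
opening: 0.0121
```

Emit:
apply_moves([
  [[0, 3, 0], 0],
  [[0, 5.5, 0], 0],
  [[0, 7.5, 0], 0],
  [[0, 9, 0], 0],
  [[0, 9.6, 0], 0],
  [[0, 9.6, 0], 0],
  [[0, 9.6, 0], 0],
  [[0, 9.6, 0], 0],
])

```text
clock: 7.75
tool_pos: [0.5459, 0.2113, 0.1896]
orientation: [-180.0, -0.0, 161.7]
force: [0.4, -0.2, -2.6]
opening: 0.0118
```

Run:
```python
from h import *
o=ctrl.get_obs();print(o['tool_pos'],o['orientation'],o['force'],o['opening'])
p,d=grab('scene','s3');q,e=grab('top','t3')
cv2.imwrite('pics/s3z.png',cv2.resize(p[90:210,280:400],(600,600),interpolation=cv2.INTER_CUBIC))
cv2.imwrite('pics/t3z.png',cv2.resize(q[160:280,200:320],(600,600),interpolation=cv2.INTER_CUBIC))
```

```text
[0.54591305 0.21126792 0.18959781] [-1.79991214e+02 -5.92382963e-03  1.61656910e+02] [ 0.41348842 -0.17498232 -2.62976799] 0.011835991125159828
```

View pics/s3z.png

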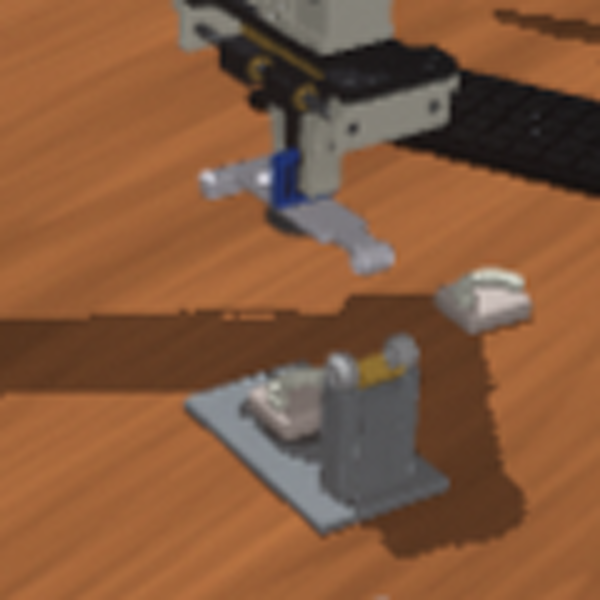

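View pics/t3z.png

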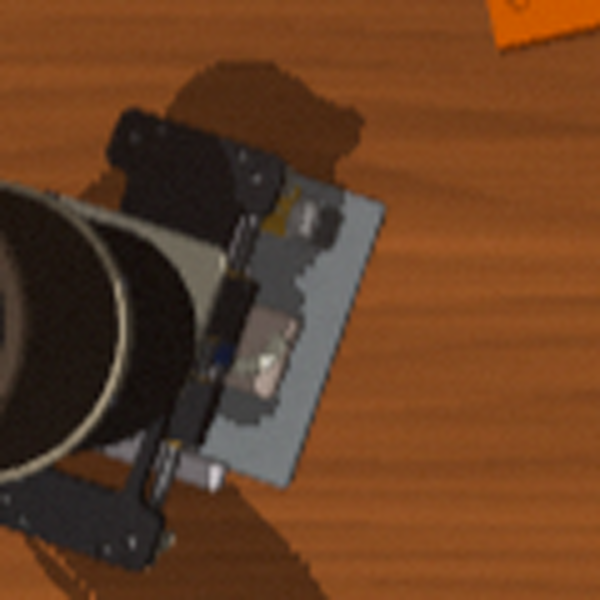

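The scene view shows the bow level, with its knuckle at crop (372,257) directly above the saddle between the frame knuckles at (342,368) and (402,350). I'll measure both in this one camera.

```bash
cat >> h.py <<'E'
def inframe(P,h=(.618,.189),yaw=-18.4):
    c,s=np.cos(np.radians(yaw)),np.sin(np.radians(yaw)); D=P-np.array([h[0],h[1],.1])
    return np.c_[D[:,0]*c+D[:,1]*s,-D[:,0]*s+D[:,1]*c,D[:,2]]
E
python3 - <<'E'
from h import *
z=np.load('pics/s3.npz');uv,P=cloud('scene',z['d']);L=inframe(P)
hsv=cv2.cvtColor(z['p'],cv2.COLOR_BGR2HSV)[uv[:,1],uv[:,0]]
f=lambda a:np.percentile(a,[2,50,98],axis=0).round(4).tolist()
for nm,k in dict(kneg=(L[:,2]>-.01)&(L[:,2]<.02)&(abs(L[:,0])<.02)&(L[:,1]<0)&(L[:,1]>-.05)&(hsv[:,1]<60),
  kpos=(L[:,2]>-.01)&(L[:,2]<.02)&(abs(L[:,0])<.02)&(L[:,1]>0)&(L[:,1]<.05)&(hsv[:,1]<60),
  brass=(L[:,2]>-.02)&(L[:,2]<.02)&(abs(L[:,0])<.025)&(abs(L[:,1])<.025)&(hsv[:,1]>130),
  bow=(L[:,2]>.05)&(L[:,2]<.095)&(abs(L[:,0])<.016)&(abs(L[:,1])<.03),
  bar=(L[:,2]>.05)&(L[:,2]<.1)&(L[:,0]<-.12)&(L[:,0]>-.16)&(abs(L[:,1])<.05)).items():
    print(nm,k.sum(),f(L[k]),uv[k].min(0),uv[k].max(0))
for y0 in np.arange(-.036,.036,.004):
  for nm,a,b in(('fr',-.006,.02),):
    k=(L[:,1]>=y0)&(L[:,1]<y0+.004)&(L[:,2]>-.002)&(L[:,2]<.02)&(abs(L[:,0])<.02)
    if k.sum()>1: print(nm,y0.round(3),k.sum(),'top',L[k][:,2].max().round(4),'xmax',L[k][:,0].max().round(4))
k=(L[:,2]>.055)&(L[:,2]<.095)&(L[:,0]>-.03)&(L[:,0]<.02)&(abs(L[:,1])<.03)
print(np.c_[uv[k],L[k].round(4)][::3].tolist())
E
```

```text
kneg 45 [[-0.0043, -0.0293, -0.0097], [0.0088, -0.025, 0.0], [0.0171, -0.0174, 0.01]] [345 161] [352 168]
kpos 37 [[-0.004, 0.0153, -0.009], [0.0085, 0.0196, 0.0028], [0.0175, 0.0272, 0.0094]] [357 157] [363 165]
brass 29 [[-0.0059, -0.0153, -0.015], [-0.0017, 0.0021, -0.0076], [0.0197, 0.0129, -0.0009]] [352 161] [359 166]
bow 65 [[-0.0142, -0.0134, 0.0644], [0.0043, -0.0056, 0.0751], [0.0121, 0.0073, 0.0806]] [349 137] [358 145]
bar 68 [[-0.141, -0.0388, 0.0638], [-0.1278, -0.0223, 0.0753], [-0.1224, 0.0098, 0.08]] [320 121] [334 129]
fr -0.028 13 top 0.0101 xmax 0.0155
fr -0.024 8 top 0.0098 xmax 0.016
fr -0.02 5 top 0.01 xmax 0.0149
fr -0.016 2 top 0.0082 xmax 0.0194
fr 0.012 2 top 0.0049 xmax 0.0023
fr 0.016 11 top 0.0081 xmax 0.0174
fr 0.02 9 top 0.0104 xmax 0.0154
fr 0.024 5 top 0.0086 xmax 0.0141
[[352.0, 134.0, -0.0284, 0.0104, 0.0793], [351.0, 135.0, -0.0271, 0.0059, 0.0776], [345.0, 136.0, -0.0281, -0.0154, 0.0797], [349.0, 136.0, -0.0219, -0.005, 0.0796], [352.0, 136.0, -0.0212, 0.0056, 0.077], [346.0, 137.0, -0.0293, -0.0107, 0.0744], [349.0, 137.0, -0.0194, -0.0066, 0.0
[... 243 characters left out ...]
, 0.0736], [351.0, 139.0, -0.0048, -0.0092, 0.0784], [354.0, 139.0, 0.0023, -0.0033, 0.08], [357.0, 139.0, 0.0081, 0.0034, 0.0808], [351.0, 140.0, 0.0008, -0.0131, 0.0788], [354.0, 140.0, 0.0019, -0.0029, 0.0764], [357.0, 140.0, 0.0046, 0.0062, 0.0751], [351.0, 141.0, -0.0045, -0.0091, 0.0718], [354.0, 141.0, 0.0073, -0.0066, 0.0766], [357.0, 141.0, 0.0096, 0.0028, 0.075], [351.0, 142.0, -0.0084, -0.0062, 0.0658], [354.0, 142.0, 0.0095, -0.008, 0.0746], [357.0, 142.0, 0.0089, 0.0034, 0.0711], [351.0, 143.0, -0.0028, -0.01, 0.0661], [354.0, 143.0, 0.0103, -0.0084, 0.0718], [357.0, 143.0, 0.0122, 0.0012, 0.0699], [352.0, 144.0, 0.0041, -0.0111, 0.0662], [355.0, 144.0, 0.0118, -0.0056, 0.0683]]
```

Emit:
apply_moves([
  [[0.1, 0.1, -1], 0],
  [[0.1, 0.1, -2], 0],
  [[0.1, 0.1, -3], 0],
  [[0.1, 0.1, -4], 0],
  [[0.1, 0.1, -4.3], 0],
  [[0.1, 0.1, -4.3], 0],
  [[0.1, 0.1, -4.3], 0],
  [[0.1, 0.1, -4.3], 0],
])

```text
clock: 8.65
tool_pos: [0.5473, 0.2134, 0.1471]
orientation: [180.0, 0.0, 161.7]
force: [-0.2, 0.6, -2.7]
opening: 0.0119
```

Run:
```python
from h import *
o=ctrl.get_obs();print(o['tool_pos'],o['orientation'],o['force'],o['opening'])
p,d=grab('scene','s4')
cv2.imwrite('pics/s4z.png',cv2.resize(p[130:200,320:390],(700,700),interpolation=cv2.INTER_CUBIC)[:600])
t=o['tool_pos'];a=np.radians(o['orientation'][2]+180);h=t+[.075*np.cos(a),.075*np.sin(a),-.0166];print('hole expected',h,inframe(h[None]))
```

```text
[0.54725233 0.21341798 0.14707647] [1.79957793e+02 3.40372547e-02 1.61722309e+02] [-0.22333988  0.56911104 -2.69356671] 0.011918155269240569
hole expected [0.6184684  0.18989627 0.13047647] [[0.00016155 0.0009983  0.03047647]]
```

View pics/s4z.png

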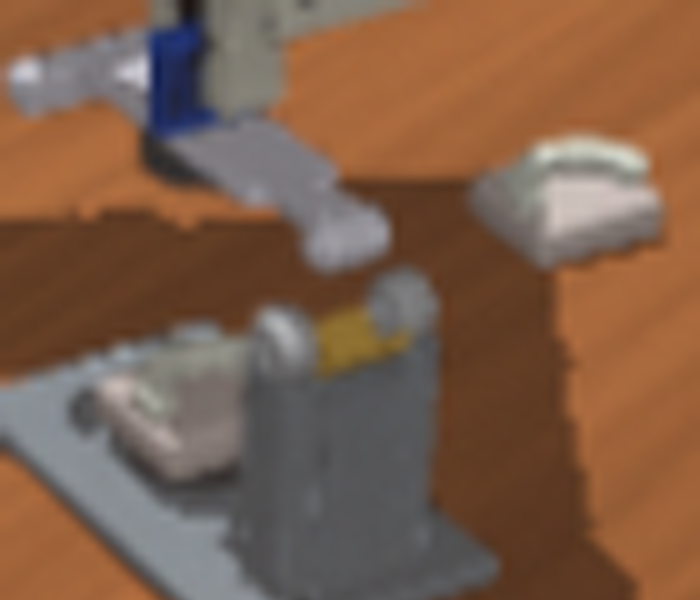

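The zoomed view shows the bow knuckle about 30 mm above the saddle. It spans columns 305–390, and the frame knuckles span 248–318 and 368–438. I'll check these edges against the projected positions.

Run:
```python
from h import *
m=ctrl.camera_model('scene');T=np.linalg.inv(np.array(m['cam_to_world']))
def proj(P):
    c=P@T[:3,:3].T+T[:3,3];s=c[:,:2]/c[:,2:];s=s*(1+m['k1']*(s**2).sum(1,keepdims=True));return s*[m['fx'],m['fy']]+[m['cx'],m['cy']]
def cyl(o,yaw,r,y0,y1,n=60,bev=0):
    t=np.linspace(0,2*np.pi,n);c,s=np.cos(np.radians(yaw)),np.sin(np.radians(yaw));out=[]
    prof=[(y0,r-bev),(y0+bev,r),(y1-bev,r),(y1,r-bev)]
    for y,rr in prof:
        x=rr*np.cos(t);z=rr*np.sin(t);out.append(np.c_[o[0]+x*c-y*s,o[1]+x*s+y*c,o[2]+z])
    return np.vstack(out)
f=lambda a:((proj(a)-[320,130])*10+4.5)
h=np.array([.618,.189,.1])
for n,a in(('neg',cyl(h,-18.4,.012,-.029,-.015)),('pos',cyl(h,-18.4,.012,.015,.029)),('bow',cyl([.61847,.1899,.1305],-18.3,.009,-.012,.012,bev=.003))):
    q=f(a);print(n,'min',q.min(0).round(0),'max',q.max(0).round(0))
for dx in np.eye(3)*.001: 
    print('px10 per mm',(f((h+dx)[None])-f(h[None])).round(1))
```

```text
neg min [238. 294.] max [319. 381.]
pos min [356. 256.] max [437. 343.]
bow min [302. 196.] max [389. 268.]
px10 per mm [[2.6 1.1]]
px10 per mm [[ 2.  -1.3]]
px10 per mm [[ 0.1 -2.8]]
```

Run:
```python
from h import *
p=np.load('pics/s4.npz')['p']
c=cv2.convertScaleAbs(p[145:175,338:368],alpha=1.6)
cv2.imwrite('pics/s4y.png',cv2.resize(c,(600,600),interpolation=cv2.INTER_NEAREST))
```

```text
(no output)
```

View pics/s4y.png

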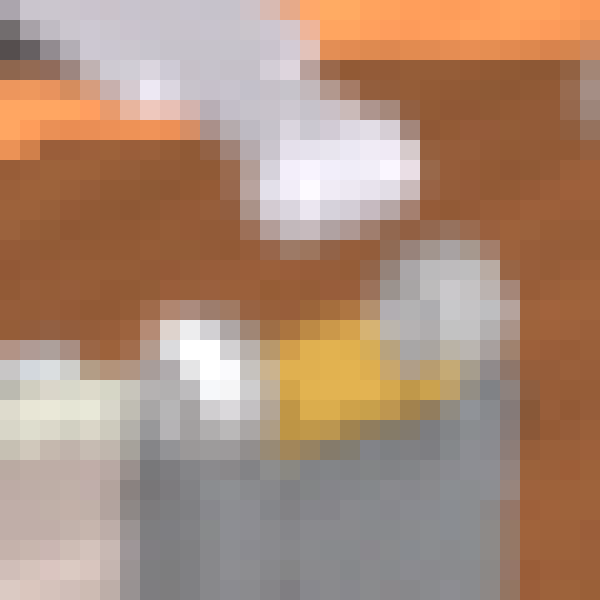

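Run:
```python
from h import *
m=ctrl.camera_model('scene');T=np.linalg.inv(np.array(m['cam_to_world']))
def proj(P):
    c=P@T[:3,:3].T+T[:3,3];s=c[:,:2]/c[:,2:];s=s*(1+m['k1']*(s**2).sum(1,keepdims=True));return s*[m['fx'],m['fy']]+[m['cx'],m['cy']]
c,s=np.cos(np.radians(-18.4)),np.sin(np.radians(-18.4))
W=lambda L:np.c_[.618+L[:,0]*c-L[:,1]*s,.189+L[:,0]*s+L[:,1]*c,.1+L[:,2]]
L=np.array([[.012,-.029,-.05],[-.012,-.029,-.05],[.012,.029,-.05],[.025,-.05,-.09],[.025,.05,-.09],[-.15,-.05,-.09]])
print('post/base pred px',proj(W(L)).round(1).tolist())
p=np.load('pics/s4.npz')['p']
q=cv2.resize(p[150:200,315:375],None,fx=12,fy=12,interpolation=cv2.INTER_CUBIC)
u=proj(W(L)); u=((u-[315,150]+.5)*12).astype(int)
for a in u: cv2.drawMarker(q,tuple(int(k) for k in a),(0,0,255),cv2.MARKER_CROSS,14,1)
t=np.linspace(0,2*np.pi,60)
for y,r in((-.029,.012),(-.015,.012),(.015,.012),(.029,.012)):
    a=((proj(W(np.c_[r*np.cos(t),0*t+y,r*np.sin(t)]))-[315,150]+.5)*12).astype(np.int32); cv2.polylines(q,[a],True,(0,255,0),1)
cv2.imwrite('pics/s4w.png',q)
```

```text
post/base pred px [[347.1, 179.3], [342.9, 175.7], [362.3, 174.1], [343.4, 193.8], [369.3, 184.5], [315.4, 168.3]]
```

View pics/s4w.png

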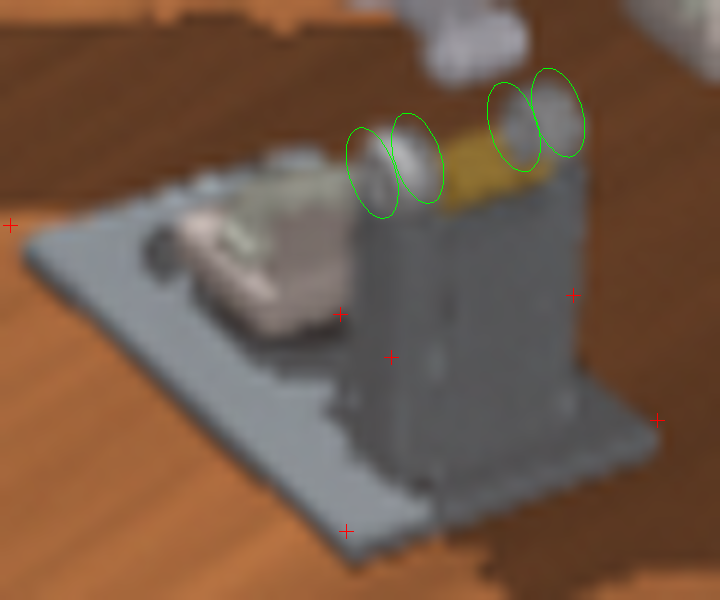

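The projected frame (green and red marks) sits about 1 px off the observed base corners near (355,545), (655,430) and (27,243). That is about the 2 mm calibration error. To get the offset between bow and frame reliably, I'll measure both in the scene camera.

Run:
```python
from h import *
p0=np.load('pics/scene0.npz')['p'];p=np.load('pics/s4.npz')['p']
a=cv2.resize(p0[150:200,312:376],None,fx=12,fy=12,interpolation=cv2.INTER_CUBIC)
cv2.imwrite('pics/f0.png',a)
m=ctrl.camera_model('scene');T=np.linalg.inv(np.array(m['cam_to_world']))
def proj(P):
    c=P@T[:3,:3].T+T[:3,3];s=c[:,:2]/c[:,2:];s=s*(1+m['k1']*(s**2).sum(1,keepdims=True));return s*[m['fx'],m['fy']]+[m['cx'],m['cy']]
yaw=np.radians(-18.3);c,s=np.cos(yaw),np.sin(yaw)
W=lambda L:np.c_[.61847+L[:,0]*c-L[:,1]*s,.1899+L[:,0]*s+L[:,1]*c,.1305+L[:,2]]
q=cv2.resize(p[125:165,315:365],None,fx=15,fy=15,interpolation=cv2.INTER_CUBIC)
dr=lambda L,cl=True:cv2.polylines(q,[((proj(W(np.array(L,float)))-[315,125]+.5)*15).astype(np.int32)],cl,(0,255,0),1)
t=np.linspace(0,2*np.pi,60)
for y,r in((-.012,.006),(-.009,.009),(.009,.009),(.012,.006)): dr(np.c_[r*np.cos(t),0*t+y,r*np.sin(t)])
dr([[-.029,-.017,.007],[-.129,-.017,.007],[-.129,.017,.007],[-.029,.017,.007]])
dr([[-.081,-.022,.041],[-.081,-.022,.007],[-.069,-.022,.007],[-.069,-.022,.041]])
dr([[-.069,-.022,.041],[-.069,-.022,.007],[-.069,.022,.007],[-.069,.022,.041]])
cv2.imwrite('pics/b4.png',q)
```

```text
(no output)
```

View pics/f0.png

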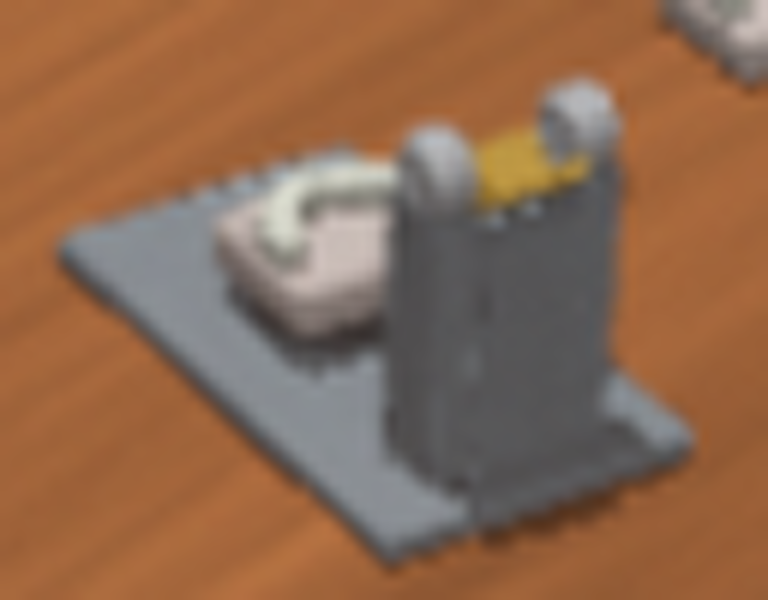

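View pics/b4.png

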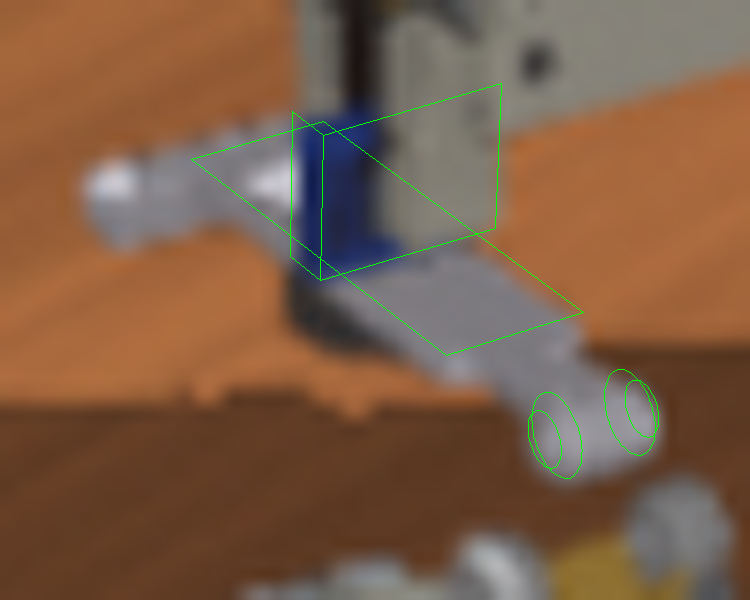

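Run:
```python
from h import *
m=ctrl.camera_model('scene');T=np.linalg.inv(np.array(m['cam_to_world']))
def proj(P):
    c=P@T[:3,:3].T+T[:3,3];s=c[:,:2]/c[:,2:];s=s*(1+m['k1']*(s**2).sum(1,keepdims=True));return s*[m['fx'],m['fy']]+[m['cx'],m['cy']]
K=10
def mask(tag,r0,r1,c0,c1,th):
    p=np.load(f'pics/{tag}.npz')['p'][r0:r1,c0:c1]
    q=cv2.resize(p,None,fx=K,fy=K,interpolation=cv2.INTER_LINEAR).astype(float)
    d=(q[...,2]-q[...,0])/(q.sum(2)+1)   # redness of wood
    M=(d<th).astype(np.uint8)
    return M
def pix(M,r0,c0,lab):
    v,u=np.nonzero(lab); return np.c_[(u+.5)/K+c0-.5,(v+.5)/K+r0-.5]
def Wf(o,yaw,L):
    c,s=np.cos(np.radians(yaw)),np.sin(np.radians(yaw));return np.c_[o[0]+L[:,0]*c-L[:,1]*s,o[1]+L[:,0]*s+L[:,1]*c,o[2]+L[:,2]]
def sup(obs,pred,angs):
    n=np.c_[np.cos(np.radians(angs)),np.sin(np.radians(angs))]
    dd=(obs@n.T).max(0)-(pred@n.T).max(0)
    sh=np.linalg.lstsq(n,dd,rcond=None)[0]
    return dd.round(2),sh.round(2)
for th in(.2,.25,.3):
    M=mask('scene0',150,200,312,370,th);n,l,s,ce=cv2.connectedComponentsWithStats(M);i=1+np.argmax(s[1:,4]);obs=pix(M,150,312,l==i)
    B=np.array([[x,y,z] for x in(-.15,.025) for y in(-.05,.05) for z in(-.1,-.09)])
    pr=proj(Wf((.618,.189,.1),-18.4,B)); n_=lambda a,b:(b-a)
    # edge normals: front-left, front edge, left back edge
    print('frame th',th,s[i],sup(obs,pr,[180,137,112,90,69,45,0+20]))
    M=mask('s4',132,158,345,362,th);n,l,s,ce=cv2.connectedComponentsWithStats(M);i=1+np.argmax(s[1:,4]);obs=pix(M,132,345,l==i)
    t=np.linspace(0,2*np.pi,90)
    C=np.vstack([np.c_[r*np.cos(t),0*t+y,r*np.sin(t)] for y,r in((-.012,.006),(-.009,.009),(.009,.009),(.012,.006))])
    pr=proj(Wf((.61847,.1899,.1305),-18.3,C))
    print('bow',s[i],sup(obs,pr,[0,20,45,70,90,110]))
```

```text
frame th 0.2 [    47     61    533    410 120673] (array([-0.87, -0.29, -0.08,  0.15,  0.79,  0.46,  0.44]), array([0.65, 0.23]))
bow [    0     0   170   260 18591] (array([3.03, 4.38, 4.67, 3.88, 1.05, 1.25]), array([3.62, 2.27]))
frame th 0.25 [    43     59    537    414 125401] (array([-0.47, -0.02,  0.16,  0.35,  1.05,  0.74,  0.58]), array([0.53, 0.53]))
bow [    0     0   170   260 20253] (array([3.03, 4.38, 4.67, 3.88, 1.05, 1.42]), array([3.58, 2.33]))
frame th 0.3 [    38     56    542    419 133598] (array([0.03, 0.47, 0.55, 0.55, 1.44, 1.17, 0.78]), array([0.37, 0.97]))
bow [    0     0   170   260 22665] (array([3.03, 4.38, 4.67, 3.88, 1.05, 1.66]), array([3.52, 2.41]))
```

Run:
```python
from h import *
m=ctrl.camera_model('scene');T=np.linalg.inv(np.array(m['cam_to_world']))
def proj(P):
    c=P@T[:3,:3].T+T[:3,3];s=c[:,:2]/c[:,2:];s=s*(1+m['k1']*(s**2).sum(1,keepdims=True));return s*[m['fx'],m['fy']]+[m['cx'],m['cy']]
K=10
for tag,r0,r1,c0,c1,tcp,yaw in(('s3',128,150,346,366,(.54591,.21127,.1896),-18.34),('s2',180,205,262,290,(.5535,-.15378,.19129),-1.29)):
    p=np.load(f'pics/{tag}.npz')['p'][r0:r1,c0:c1]
    q=cv2.resize(p,None,fx=K,fy=K,interpolation=cv2.INTER_LINEAR).astype(float)
    d=(q[...,2]-q[...,0])/(q.sum(2)+1)
    c,s=np.cos(np.radians(yaw)),np.sin(np.radians(yaw))
    o=np.array(tcp)+[.075*c,.075*s,-.0166]
    t=np.linspace(0,2*np.pi,90)
    L=np.vstack([np.c_[r*np.cos(t),0*t+y,r*np.sin(t)] for y,r in((-.012,.006),(-.009,.009),(.009,.009),(.012,.006))])
    pr=proj(np.c_[o[0]+L[:,0]*c-L[:,1]*s,o[1]+L[:,0]*s+L[:,1]*c,o[2]+L[:,2]])
    for th in(.2,.25,.3):
        n,l,st,ce=cv2.connectedComponentsWithStats((d<th).astype(np.uint8));i=1+np.argmax(st[1:,4]);v,u=np.nonzero(l==i)
        obs=np.c_[(u+.5)/K+c0-.5,(v+.5)/K+r0-.5]
        a=np.radians([0,20,45,70,90,110]);N=np.c_[np.cos(a),np.sin(a)]
        dd=(obs@N.T).max(0)-(pr@N.T).max(0);print(tag,th,st[i],dd.round(2),np.linalg.lstsq(N,dd,rcond=None)[0].round(2),pr.min(0).round(1),pr.max(0).round(1))
```

```text
s3 0.2 [    0     0   132   172 11905] [0.32 0.59 0.46 0.75 0.39 0.61] [0.3  0.57] [349.4 136.9] [358.3 144.3]
s3 0.25 [    0     0   134   175 12999] [0.52 0.82 0.74 1.07 0.69 0.84] [0.45 0.86] [349.4 136.9] [358.3 144.3]
s3 0.3 [    0     0   138   182 14714] [0.92 1.11 1.24 1.61 1.39 1.24] [0.69 1.4 ] [349.4 136.9] [358.3 144.3]
s2 0.2 [    0     0   182   182 19371] [0.55 0.61 0.7  0.83 0.8  1.12] [0.3  0.92] [268.7 187.2] [279.1 196.8]
s2 0.25 [    0     0   183   184 20588] [0.65 0.94 0.98 1.05 1.   1.35] [0.45 1.15] [268.7 187.2] [279.1 196.8]
s2 0.3 [    0     0   188   188 22538] [1.15 1.64 1.69 1.43 1.4  1.67] [0.96 1.56] [268.7 187.2] [279.1 196.8]
```

In the same camera, the bow and frame offsets agree to about 0.3 px, or roughly 1 mm. I'll lower in steps and watch the force.

Emit:
apply_moves([
  [[0, 0, -0.4], 0],
  [[0, 0, -0.8], 0],
  [[0, 0, -1.2], 0],
  [[0, 0, -1.6], 0],
  [[0, 0, -1.9], 0],
  [[0, 0, -2.0], 0],
  [[0, 0, -2.0], 0],
  [[0, 0, -2.0], 0],
])

```text
clock: 9.5
tool_pos: [0.5471, 0.2132, 0.1267]
orientation: [180.0, 0.0, 161.7]
force: [0.2, 0.8, -3.6]
opening: 0.012
```

Run:
```python
from h import *
o=ctrl.get_obs();print(o['tool_pos'],o['orientation'],o['force'],o['moment'],o['opening'])
p,d=grab('scene','s5')
cv2.imwrite('pics/s5z.png',cv2.resize(p[135:185,325:375],(600,600),interpolation=cv2.INTER_CUBIC))
```

```text
[0.54705204 0.21322584 0.12668988] [1.79993417e+02 9.36464119e-03 1.61715965e+02] [ 0.23038912  0.82836603 -3.61292003] [ 0.01172571 -0.07712907 -0.00429682] 0.01203656278838557
```

View pics/s5z.png

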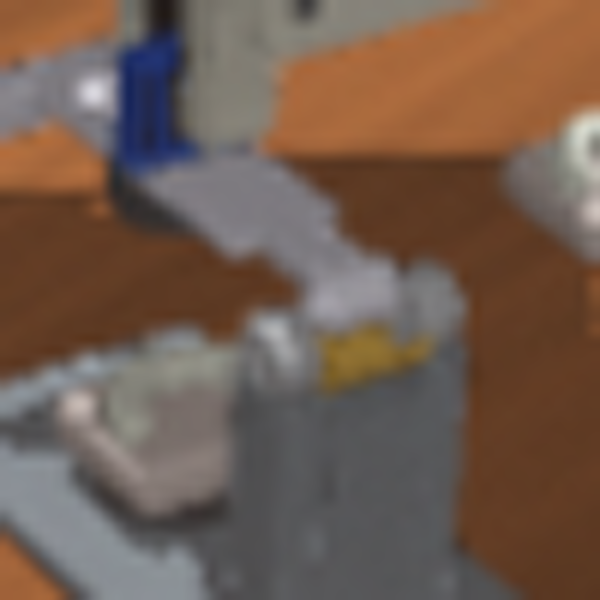

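The knuckle (columns 305–397) is going in between the two frame knuckles with no contact force. I'll go slowly from here.

Emit:
apply_moves([
  [[0, 0, -0.1], 0],
  [[0, 0, -0.2], 0],
  [[0, 0, -0.3], 0],
  [[0, 0, -0.4], 0],
  [[0, 0, -0.5], 0],
  [[0, 0, -0.6], 0],
  [[0, 0, -0.7], 0],
  [[0, 0, -0.7], 0],
])

```text
clock: 10.35
tool_pos: [0.5468, 0.2131, 0.1193]
orientation: [-180.0, -0.0, 161.7]
force: [-0.5, -0.5, -3.2]
opening: 0.0116
```

Emit:
apply_moves([
  [[0, 0, -0.1], 0],
  [[0, 0, -0.1], 0],
  [[0, 0, -0.1], 0],
  [[0, 0, -0.1], 0],
])

```text
clock: 10.75
tool_pos: [0.547, 0.2132, 0.1186]
orientation: [180.0, 0.0, 161.7]
force: [0.1, 0.2, -3.4]
opening: 0.0117
```

Emit:
apply_moves([
  [[0, 0, -0.1], 0],
  [[0, 0, -0.1], 0],
  [[0, 0, -0.1], 0],
  [[0, 0, -0.1], 0],
])

```text
clock: 11.15
tool_pos: [0.547, 0.2132, 0.1176]
orientation: [180.0, 0.0, 161.7]
force: [-0.8, 0.3, -3.3]
opening: 0.012
```

Emit:
apply_moves([
  [[0, 0, -0.1], 0],
  [[0, 0, -0.1], 0],
  [[0, 0, -0.1], 0],
  [[0, 0, -0.1], 0],
  [[0, 0, -0.1], 0],
])

```text
clock: 11.65
tool_pos: [0.5473, 0.2133, 0.1168]
orientation: [180.0, 0.0, 161.7]
force: [1.8, -0.7, -2.1]
opening: 0.012
```

Run:
```python
from h import *
for i in range(3):
    p,d=grab('scene','s6'); o=ctrl.get_obs();print(o['tool_pos'],o['orientation'],o['force'],o['moment'],o['opening'])
cv2.imwrite('pics/s6z.png',cv2.resize(p[135:185,325:375],(600,600),interpolation=cv2.INTER_CUBIC))
```

```text
[0.54726081 0.21323413 0.11672721] [1.79978578e+02 2.88445935e-02 1.61715911e+02] [ 2.09720066 -0.63881592 -1.80051397] [-0.26140692 -1.06268898 -0.05741321] 0.011582506668920252
[0.54725455 0.21324281 0.11672983] [1.79979831e+02 2.88857682e-02 1.61717791e+02] [ 1.64076971 -0.95285318 -1.80645319] [-0.24071423 -1.08558882  0.02528369] 0.011541857390936093
[0.54728734 0.21326867 0.11673769] [1.79977062e+02 3.08263018e-02 1.61720577e+02] [ 3.21493613 -0.11980965 -1.88447289] [-0.29919064 -1.18616868  0.05946225] 0.011822147942793003
```

View pics/s6z.png

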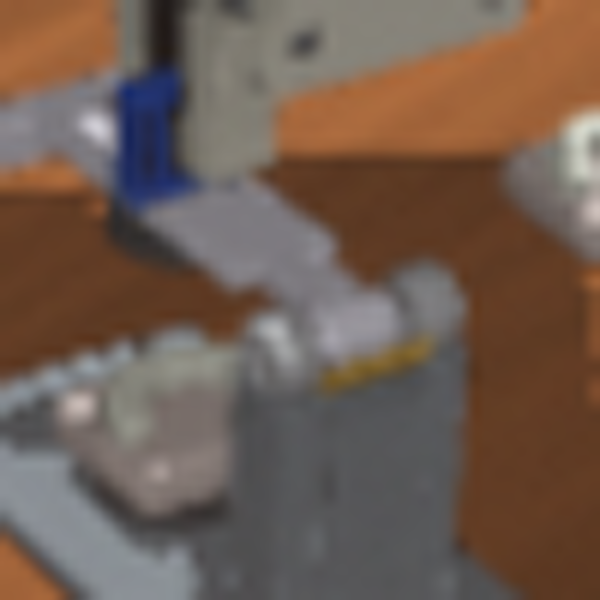

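Light contact starts at TCP z 0.1168, against 0.1166 predicted. The force is about +2 N forward, so only the rear flank of the V is touching. I'll shift forward slightly and settle.

Emit:
apply_moves([
  [[0.05, 0, 0], 0],
  [[0.05, 0, 0], 0],
  [[0.05, 0, 0], 0],
  [[0.05, 0, 0], 0],
])

```text
clock: 12.2
tool_pos: [0.5474, 0.2132, 0.1166]
orientation: [180.0, 0.0, 161.7]
force: [0.5, 0.1, -1.1]
opening: 0.0118
```

Emit:
apply_moves([
  [[0, 0, -0.05], 0],
  [[0, 0, -0.05], 0],
  [[0, 0, -0.05], 0],
  [[0, 0, -0.05], 0],
])

```text
clock: 12.6
tool_pos: [0.5476, 0.2132, 0.1162]
orientation: [180.0, 0.0, 161.7]
force: [0.8, -0.4, 0.1]
opening: 0.0119
```

The vertical force has risen about 3.4 N with little side force, so it sits on both flanks. Now a final visual and level check.

Run:
```python
from h import *
p,d=grab('scene','s7'); o=ctrl.get_obs();print(o['clock'],o['tool_pos'],o['orientation'],o['force'],o['moment'],o['opening'],abs(o['qvel']).max())
c=cv2.convertScaleAbs(p[140:180,335:375],alpha=1.6)
cv2.imwrite('pics/s7z.png',cv2.resize(c,(600,600),interpolation=cv2.INTER_CUBIC))
uv,P,L,p=bowcheck('s7',-18.3)
hsv=cv2.cvtColor(p,cv2.COLOR_BGR2HSV)[uv[:,1],uv[:,0]];ok=hsv[:,1]<80
for lo in np.arange(-.07,.09,.01):
    k=(L[:,0]>=lo)&(L[:,0]<lo+.01)&ok&(abs(L[:,1])<.017)&(L[:,2]<-.003)&(L[:,2]>-.02)
    if k.sum()>2: print(round(lo,3),k.sum(),np.percentile(L[k][:,2],[50,80]).round(4))
h=o['tool_pos']+[.075*np.cos(np.radians(-18.3)),.075*np.sin(np.radians(-18.3)),-.0166];print(inframe(h[None]),inframe(h[None],(.617,.1905)))
```

```text
12.65 [0.5475897  0.21321243 0.11619106] [1.79987945e+02 1.49880132e-02 1.61716314e+02] [ 0.99491437 -1.15655374 -0.41551255] [-0.24971521 -0.83950697 -0.04657537] 0.011721313417433708 0.050769729672079
-0.06 15 [-0.0121 -0.0112]
-0.05 8 [-0.0122 -0.0107]
-0.04 12 [-0.0119 -0.0113]
-0.03 3 [-0.0116 -0.0109]
0.0 8 [-0.012  -0.0116]
0.01 18 [-0.012  -0.0105]
0.02 18 [-0.0122 -0.0112]
0.03 14 [-0.0119 -0.0098]
0.04 22 [-0.0114 -0.01  ]
0.05 12 [-0.0129 -0.0105]
0.06 11 [-0.0108 -0.0099]
0.07 15 [-0.0108 -0.0095]
0.08 29 [-0.0129 -0.0105]
[[ 0.00054662  0.00088055 -0.00040894]] [[ 0.00196897 -0.00022712 -0.00040894]]
```

View pics/s7z.png

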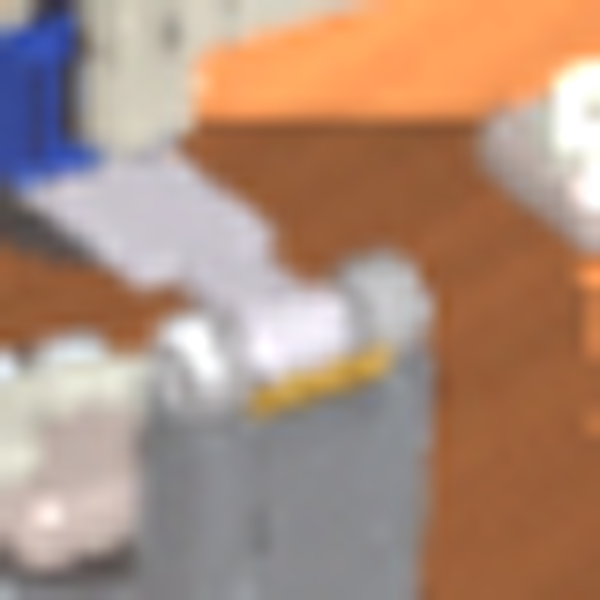

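Emit:
apply_moves([
  [[0, 0, 0], 0],
  [[0, 0, 0], 0],
  [[0, 0, 0], 0],
  [[0, 0, 0], 0],
  [[0, 0, 0], 0],
  [[0, 0, 0], 0],
])

```text
clock: 13.25
tool_pos: [0.5476, 0.2132, 0.1162]
orientation: [180.0, 0.0, 161.7]
force: [0.6, -0.8, 0.8]
opening: 0.0122
```

Run:
```python
from plant import ctrl
o=ctrl.get_obs();print(o['clock'],o['tool_pos'],o['force'],o['opening'])
print(ctrl.close_job())
```

```text
13.25 [0.54755826 0.21319516 0.1161504 ] [ 0.64898138 -0.76452574  0.82732457] 0.012187187575085957
the job is handed in; nothing more can be done
None
```

I picked up the largest bow by its blue thumb plate, carried it over the frame and lowered its knuckle into the brass V between the frame's knuckles. I handed the job in at 13.25 s with the bow still gripped (12 mm opening) and the arm still. The hand-in reported no verdict.

**Seat:** first contact came at TCP z 0.1168 m, against 0.1166 m predicted. The saddle now carries about 4 N upward with about 1 N sideways, so both flanks appear to be touching.

**Level:** bow tilt measures about 1° from depth.

**Alignment:** from the arm's pose, the bow's hole is 0.5 mm forward, 0.9 mm along the axis and 0.4 mm low of the hinge located with the top camera.

**What disagreed:** relative to a hinge position corrected with the scene camera, the hole is 2.0 mm forward and 0.2 mm off along the axis. Both are within tolerance, and the V's seating supports the smaller fore-and-aft figure. The last depth reading put the arm top about 3 mm lower relative to the tool than just after the lift. I put that down to camera bias, because contact came at the predicted height.

I planned the path clear of the pin, the loose plaster cast and the puck and felt no unexpected contact, but I did not re-measure their positions at the end.

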